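Load the lino block into the bench press and lock it down

TASK

Take the larger of the two carved lino blocks out of the wooden rack and lay it flat, carved face up, in the shallow pocket of the press's sliding bed. Then slide the bed by its knob all the way under the press head to its end stop, and press the sprung lever down until its latch holds it. Leave the smaller block in the rack and do not disturb the jar, pot and paint box.

Things in the scene. Friction and masses are not known exactly. Their poses are not given: they have to be found in the camera images.
- press: Grey bench press, fixed. Base 170 x 325 x 16 mm, y -250 to 75. Origin at table level under the head's centre; +y is the way the bed slides home, z up. Head: bridge 170 (x) x 100 (y) mm on columns 65 to 85 mm either side in x, top z = 114 mm, platen under it at z = 76 mm. Bed comes out at -y, lever stands up to +y. Latch beside lever: x 19 to 41, y 44 to 113, up to z = 154 mm.
- bed (a joint): Slide of the press bed, m: 0 = fully out (pocket centre 170 mm to -y of the press origin), 0.170 = home under the head against the end stop. It starts anywhere from 0 to 0.04 and stays where it is left (about 3 N to move it).
- bed_pocket (a point): Centre of the pocket's floor in the aluminium bed, 32.5 mm above the table; moves with the bed. Pocket inside 106 mm along its x, 62 mm along its y (the slide direction, +y towards the head), rim 6 mm high and 6 mm thick all round, z up.
- bed_knob (a point): Centre of the upright round wooden knob on the bed, 30 mm diameter, 40 mm high (from 60.5 to 100.5 mm above the table), 90 mm to -y of the pocket centre, so it stays outside the head when the bed is home. Same axes as bed_pocket.
- lever (a joint): Press lever, rad: 0 = up (40 degrees above level), 0.72 = fully down, level. A spring (about 3 N at the grip) pushes it back up until, at about 0.66, a spring latch snaps over its side pin and holds it; pushing past the latch takes about 8 N at the grip.
- lever_grip (a point): Point on top of the lever's black round hand grip (23 mm diameter, 85 mm long, along the arm), 155 mm from the hinge, 30 mm from the free end. Its y axis points along the arm to the free end, z out of the grip's top. The hinge axis is along the press's x, 135 mm above the table over the press origin.
- rack: Plywood block rack, fixed, 200 (x) x 130 (y) x 30 mm high, origin under its centre. Two slots run along its y, centred 50 mm either side in x, each 28 mm wide between 8 mm rails; slot floor 12 mm, rail tops 30 mm above the table.
- block: The larger lino block, wood with a brown lino face cut with a leaf: 24 mm thick (x), 100 mm long (y), 56 mm (z), about 110 g. Starts standing on its long edge in either of the rack's slots. Origin: centre of that lower edge face; +x points out of the carved face, y along its length, z up while it stands. Lying carved face up, its x points up.
- block_mid (a point): The centre of the larger block's solid, 28 mm above block's origin along its z; same axes.
- spare: The smaller lino block, 24 mm thick (x) x 66 mm (y) x 42 mm (z), same look, standing in the other slot. Stays there.
- jar: White plastic bottle, 62 mm diameter, 120 mm high, standing; origin under its centre. Leave alone.
- pot: Purple open pot, 104 mm across the rim, 110 mm high; origin under its centre. Leave alone.
- paintbox: White open paint box, 110 x 200 x 22 mm; origin under its centre. Leave alone.
Things that resemble listed ones, but are neither listed nor needed, are in the scene too. Leave any black or purple look-alike of the block alone.

How it is judged (in metres and radians):
On the way, in this order (a step that is already met when the one before it is completed fails the run):
1. The larger block lies in the bed's pocket, carved face up, while the bed is still out (x of block_mid in the frame of bed_pocket between -0.006 and 0.006 m and y of block_mid in the frame of bed_pocket between -0.006 and 0.006 m and z of block_mid in the frame of bed_pocket between 0.009 and 0.0145 m and angle between block_mid's own x axis and vertical below 0.08 rad and value of joint bed below 0.1 m), for 0.2 s.
2. The bed, with the block in its pocket, is home against the end stop while the lever is still up (x of block_mid in the frame of bed_pocket between -0.006 and 0.006 m and y of block_mid in the frame of bed_pocket between -0.006 and 0.006 m and z of block_mid in the frame of bed_pocket between 0.009 and 0.0145 m and angle between block_mid's own x axis and vertical below 0.08 rad and value of joint bed above 0.166 m and value of joint lever below 0.3 rad), for 0.2 s.
At the end, for the whole second after the job is handed in: The larger block lies at rest, flat and carved face up in the pocket (centre within 6 mm in x and y, 9 to 14.5 mm above its floor, tilt under 0.08 rad); the bed is within 4 mm of its end stop (joint above 0.166); the lever is latched down (joint above 0.6) (x of block_mid in the frame of bed_pocket between -0.006 and 0.006 m and y of block_mid in the frame of bed_pocket between -0.006 and 0.006 m and z of block_mid in the frame of bed_pocket between 0.009 and 0.0145 m and angle between block_mid's own x axis and vertical below 0.08 rad and value of joint bed above 0.166 m and value of joint lever above 0.6 rad and linear speed of block below 0.02 m/s); the robot touches nothing.
It fails at once if The smaller block is moved more than 20 mm (distance of spare from where it was at the start of the episode above 0.02 m).
It fails at once if The jar, pot or paint box is moved more than 30 mm (distance of any of jar, pot, paintbox from where it was at the start of the episode above 0.03 m).
It also fails if it takes over 72 s, if anything falls off the work surface, if the arm or the gripper's body presses on something with over 40 N, if the wrist force passes 120 N, or if a joint passes its speed limit or range.

ROBOT

A 6-joint arm with a two-finger parallel gripper is mounted at the origin on the work surface. World frame = base frame: x ahead of the robot, y to its left, z up, the work surface at z = 0. Lengths are in m, angles in degrees, forces in N, time in s.
With the tool pointing down it reaches from about 0.325 to 0.875 m from the base axis. Payload 4.4 kg.
Tool frame: the origin (TCP) lies on the centre line of the jaws, within the pads' length; the fingertips stand 25 mm ahead of it and the grasp point (between the pads) lies 6 mm ahead of it; z points along the fingers, y is the line along which they close (so a half turn about z gives the same grasp; the last joint's range is limited). The gripper opens to 85 mm and grips with 20 to 120 N. Pads are 22 mm wide; open, the fingers measure 114 mm over their backs; the gripper's body (76 mm by 85 mm) begins 54 mm behind the grasp point. The pads swing forward as they close: fully open they stand 13 mm farther back than shut.
Start: joints at [-74.227, 11.837, 88.321, -0, 79.842, -8.623], TCP at [0.237, -0.524, 0.256] pointing down, gripper open.
Joint ranges: [-156.59, 156.59], [-49.26, 127.26], [12.9, 141.05], [-63.56, 243.56], [4.71, 150.69], [-161.64, 161.64]. Speed limits (degrees/s): [159.86, 159.86, 180, 180, 180, 180].

INTERFACE

Orientations are given as [roll, pitch, yaw] about the fixed x, y, z axes, in that order (R = Rz(yaw) Ry(pitch) Rx(roll)).
In Python, from rig import * gives the robot as it stands.
- The arm moves only by the tool arm_command, never from a script. Its argument "commands" is text: rows parted by semicolons, each of 7 numbers parted by spaces: the shift along the world's x, y, z in units of 15 cm (1.0 is 15 cm), then the turn, a rotation vector about the world's x, y, z in units of pi/2 rad (1.0 is pi/2 rad), then the opening, from 0 (shut) to 1 (fully open). In form: tx ty tz wx wy wz gripper; .... A call has 1 to 8 rows; each row is the pose to reach, as a shift and turn from the pose commanded when the call began; what a row does not reach only later rows make up. A row lasts 1/10 s, in which the tool goes at most 50 mm and 8.59 degrees, less where a joint would pass 70% of its speed; a pose out of reach is approached as far as the arm can. A call with a number of a shift or a turn outside -1 to 1 is refused whole. A call with a gripper value outside its range is refused whole. The fingers move at their own pace and stop on an object; "force" is the grip in N (left out, the last holds). Time passes only in rows, so rows that repeat a pose let the fingers close. It gives the time, the measured TCP pose, the force, the opening and the grip force at its end, in the units of the state.
- sense(): the state, without advancing time (a new reading comes with each control period).
- read_camera(name): name is "scene" or "side" or "wrist"; returns the picture (384x512x3 uint8, red, green, blue); there is no depth.
- calibration(name): a dict with "intrinsics" (3x3 intrinsics, pixels), "pose" (4x4, takes a point from camera to world coordinates). Camera axes: x right, y down, z forward; pixel columns grow to the right and rows downward; lengths in m; the calibration is good to about 2 mm. A picture is of the moment at which its call begins: read the wrist's pose just before it. calibration takes no time and is no camera call; for the wrist camera it gives the pose at the moment of the call.
- job_done(): hands the job in; it is judged then, once.
Trained networks look in the newest picture that a camera, given by its name, has taken for a name from the list of things; names that differ only in an ending like _2 or _b are one class to them, and where a whole thing is asked for, a point or a joint stands for the part that bears it (a point fixed in the world has none). Each returns a list of dicts, best first, with "confidence" (0 to 1); they miss things now and then, are a little off and sometimes report something else, mostly with a low value. They report only what shows in the picture. A call takes as long as a camera call. They do not tell look-alikes from the thing itself.
- look_for(camera, thing): "box" ([left, top, width, height] in pixels, round what is visible of it).
- silhouettes(camera, thing): "pixels" (384x512 bool, what is visible of it) and "box" ([left, top, width, height] in pixels, round what is visible of it).
The state is a dict: "t": time; "joints": joint angles; "joint_vel": joint speeds; "joint_torque": joint torques, N m; "tcp_pos": TCP position; "tcp_rot": TCP orientation; "contact_force": force on the tool from outside, world axes, zero at the start; "torque": the same for the moment, N m; "width": finger opening in m; "finger_force": force on a finger pad.
Only numpy, scipy, OpenCV 4.12 (cv2) and the standard library are available. Lean on these libraries where they do the work, as an engineer would, in place of code of your own. Each camera call takes 0.05 s, during which the arm holds its last target. There are 200 camera calls.

## Working session

There is one attempt and no reset: what is moved stays moved. The work goes in short steps, Python scripts to look and compute and a tool call to move; the robot and the scene stay as the last step left them, time stands still between calls to the robot, and variables do not carry over. Pictures are saved under pics/ and viewed, at most 10 in all, crops included, and the job is handed in when it is done.

Besides the shell and the picture viewer there is one more tool, called as name(argument=value, ...) on one line, values as JSON. arm_command: Moves the arm, as the interface text tells. Its arguments: {"type":"object","properties":{"commands":{"type":"string"},"force":{"type":"number"}},"required":["commands"]}

```bash
ls; mkdir -p pics
python3 - <<'E'
from rig import *
import cv2,numpy as np
for c in("scene","side"):
    im=read_camera(c); cv2.imwrite(f"pics/{c}0.png",im[:,:,::-1])
    k=calibration(c); print(c,k["intrinsics"].round(1).tolist(),k["pose"].round(3).tolist())
    for th in("press","bed","bed_knob","lever","rack","block","spare"):
        print(th,[(d["box"],round(d["confidence"],2)) for d in look_for(c,th)][:4])
print(sense())
E
```

```text
pics
scene [[495.7, 0.0, 266.2], [0.0, 495.7, 184.7], [0.0, 0.0, 1.0]] [[0.513, 0.505, -0.694, 1.768], [0.858, -0.293, 0.421, -0.804], [0.009, -0.812, -0.583, 1.167], [0.0, 0.0, 0.0, 1.0]]
press [([257.7, 124.0, 101.3, 98.2], 0.88)]
bed [([260.4, 181.4, 44.4, 22.7], 0.91), ([175.3, 217.6, 30.3, 26.9], 0.47)]
bed_knob [([260.0, 183.5, 43.2, 19.4], 0.66), ([325.5, 123.1, 29.1, 38.3], 0.48)]
lever [([327.6, 126.0, 25.5, 33.6], 0.8)]
rack [([152.0, 214.8, 60.2, 39.9], 0.75), ([167.0, 216.3, 17.4, 10.4], 0.71)]
block [([181.9, 255.8, 36.5, 27.2], 0.95), ([200.7, 182.5, 20.1, 25.3], 0.67), ([177.8, 218.4, 29.6, 24.6], 0.61)]
spare [([163.0, 213.9, 22.8, 10.2], 0.77)]
side [[389.2, 0.0, 255.9], [0.0, 389.2, 196.0], [0.0, 0.0, 1.0]] [[0.983, -0.117, 0.142, 0.398], [-0.182, -0.52, 0.835, -1.202], [-0.023, -0.846, -0.532, 0.877], [0.0, 0.0, 0.0, 1.0]]
press [([218.0, 283.6, 15.8, 22.3], 0.74), ([202.8, 125.7, 54.7, 104.0], 0.66)]
bed [([249.0, 263.7, 19.6, 37.3], 0.73), ([215.4, 205.4, 32.7, 22.7], 0.65), ([206.2, 271.9, 76.1, 50.8], 0.54)]
bed_knob [([218.4, 199.8, 28.5, 28.9], 0.92)]
lever [
[... 361 characters left out ...]
.6, 28.0], 0.2)]
{'t': 0.8, 'joints': array([-7.42259028e+01,  1.18358595e+01,  8.83194737e+01,  1.27871497e-03,
        7.98436804e+01, -8.62173685e+00]), 'joint_vel': array([ 0.01304872,  0.03736393,  0.00474567, -0.04460069,  0.03815697,
       -0.05082674]), 'joint_torque': array([-1.40950040e-03, -3.83003747e+01, -2.91952693e+01, -2.68509821e-04,
        8.29795972e-04,  7.59446607e-06]), 'tcp_pos': array([ 0.23750692, -0.52366657,  0.25631239]), 'tcp_rot': array([ 1.79998836e+02, -1.09657560e-03,  2.43956086e+01]), 'contact_force': array([-0.68315483,  0.21352916, -0.1415995 ]), 'torque': array([ 0.00334474,  0.01200473, -0.06503951]), 'finger_force': 0.0, 'width': 0.08539982259311706}
```

Run:
```python
import cv2
s=cv2.imread("pics/scene0.png")[110:300,140:380]; cv2.imwrite("pics/scene1.png",cv2.resize(s,None,fx=3.1,fy=3.1,interpolation=cv2.INTER_CUBIC))
s=cv2.imread("pics/side0.png")[110:370,150:410]; cv2.imwrite("pics/side1.png",cv2.resize(s,None,fx=2.3,fy=2.3,interpolation=cv2.INTER_CUBIC))
```

```text
(no output)
```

View pics/scene1.png

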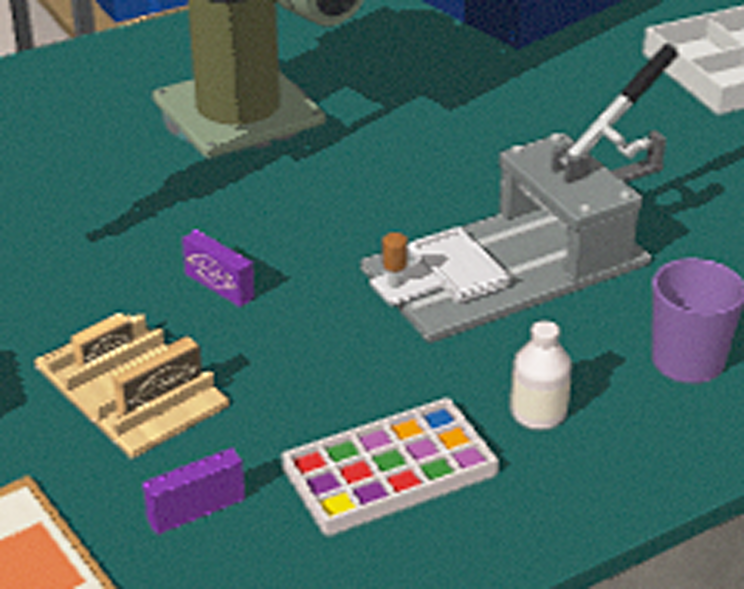

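View pics/side1.png

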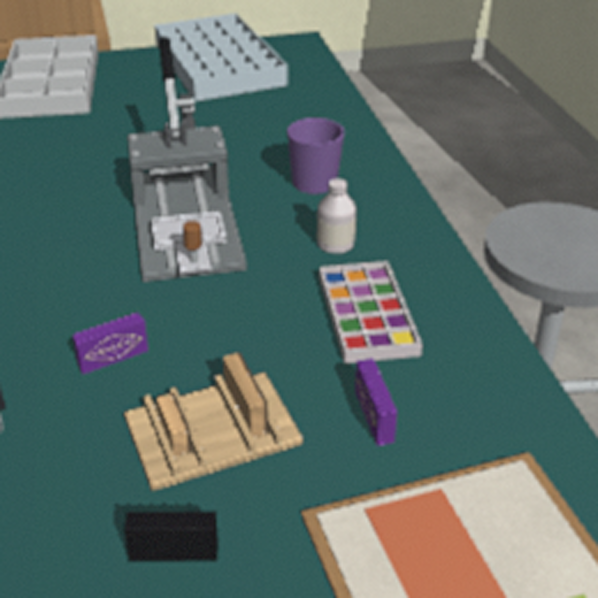

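```bash
cat > h.py <<'E'
from rig import *
import cv2,numpy as np
from scipy.spatial.transform import Rotation as R
def ray(c,uv,z,cal=None):
    k=cal or calibration(c);K,P=k["intrinsics"],k["pose"]
    uv=np.atleast_2d(uv).astype(float)
    d=np.c_[uv,np.ones(len(uv))]@np.linalg.inv(K).T@P[:3,:3].T
    return P[:3,3]+d*((z-P[2,3])/d[:,2])[:,None]
def proj(c,X,cal=None):
    k=cal or calibration(c);K,P=k["intrinsics"],k["pose"]
    q=(np.atleast_2d(X)-P[:3,3])@P[:3,:3]@K.T
    return q[:,:2]/q[:,2:]
E
python3 - <<'E'
from h import *
np.set_printoptions(precision=3,suppress=True)
s=lambda x,y:(140+x/3.1,110+y/3.1); d=lambda x,y:(150+x/2.3,110+y/2.3)
for n,c,p,z in [("rack corners near","scene",s(133,450),0.012),("r","scene",s(228,400),.012),("l","scene",s(38,362),.012),
 ("rackside bl","side",d(155,482),.012),("br","side",d(300,440),.012),("tl","side",d(127,412),.012),("tr","side",d(265,372),.012),
 ("blk top a","scene",s(120,375),.068),("b","scene",s(196,342),.068),("blk side a","side",d(257,405),.068),("b","side",d(232,357),.068),
 ("base","scene",s(430,335),.016),("base r","scene",s(648,258),.016),("basel side","side",d(145,275),.016),("baser","side",d(243,265),.016),
 ("head tl","side",d(130,160),.114),("knob sc","scene",s(395,237),.1),("knob sd","side",d(192,226),.1),("jar","scene",s(545,330),.12),("pot","scene",s(700,275),.11),("purpl","scene",s(190,240),.056),("purp2","scene",s(235,455),.056)]:
    print(n,ray(c,p,z)[0])
k=calibration("wrist");print(k["intrinsics"],k["pose"])
E
```

```text
rack corners near [ 0.599 -0.415  0.012]
r [ 0.578 -0.292  0.012]
l [ 0.41  -0.452  0.012]
rackside bl [ 0.407 -0.456  0.012]
br [ 0.594 -0.427  0.012]
tl [ 0.382 -0.333  0.012]
tr [ 0.575 -0.297  0.012]
blk top a [ 0.541 -0.4    0.068]
b [ 0.531 -0.306  0.068]
blk side a [ 0.542 -0.411  0.068]
b [ 0.527 -0.318  0.068]
base [ 0.599 -0.04   0.016]
base r [0.609 0.278 0.016]
basel side [ 0.432 -0.044  0.016]
baser [ 0.59  -0.051  0.016]
head tl [0.433 0.159 0.114]
knob sc [ 0.509 -0.035  0.1  ]
knob sd [ 0.512 -0.046  0.1  ]
jar [0.76  0.003 0.12 ]
pot [0.759 0.22  0.11 ]
purpl [ 0.336 -0.224  0.056]
purp2 [ 0.703 -0.343  0.056]
[[278.423   0.    253.011]
 [  0.    278.423 191.51 ]
 [  0.      0.      1.   ]] [[ 0.413 -0.879 -0.24   0.298]
 [-0.911 -0.398 -0.109 -0.496]
 [ 0.001  0.263 -0.965  0.373]
 [ 0.     0.     0.     1.   ]]
```

arm_command(commands="0.9 0.4 0 0 0 0.4 1;0.9 0.4 0 0 0 0.4 1;0.9 0.4 0 0 0 0.4 1;0.9 0.4 0 0 0 0.4 1;0.9 0.4 0 0 0 0.4 1")

```text
t: 1.3
tcp_pos: [0.3738, -0.4628, 0.2562]
tcp_rot: [-180.0, 0.0, 60.6]
contact_force: [-0.4, -0.3, 0.8]
width: 0.0854
finger_force: 0.0
```

arm_command(commands="0.8 0.6 0.2 0 0 0.4 1;0.8 0.6 0.2 0 0 0.4 1;0.8 0.6 0.2 0 0 0.4 1;0.8 0.6 0.2 0 0 0.4 1;0.8 0.6 0.2 0 0 0.4 1;0.8 0.6 0.2 0 0 0.4 1")

```text
t: 1.9
tcp_pos: [0.4915, -0.3744, 0.2859]
tcp_rot: [-179.9, -0.0, 96.1]
contact_force: [0.1, 0.5, -0.7]
width: 0.0855
finger_force: 0.0
```

Run:
```python
from h import *
np.set_printoptions(precision=3,suppress=True)
im=read_camera("wrist"); cal=calibration("wrist"); print(cal["pose"])
import pickle; pickle.dump((im,cal),open("w1.pkl","wb"))
for th in("block","spare","rack","bed"):
    print(th,[(np.round(d["box"]),round(d["confidence"],2)) for d in look_for("wrist",th)][:4])
cv2.imwrite("pics/w1.png",cv2.resize(im[:,:,::-1],(768,576)))
print(sense()["tcp_pos"],sense()["tcp_rot"])
```

```text
[[ 0.994  0.102  0.027  0.484]
 [ 0.106 -0.959 -0.262 -0.308]
 [-0.001  0.263 -0.965  0.402]
 [ 0.     0.     0.     1.   ]]
block [(array([113.,   0., 100.,  43.]), 0.94), (array([377., 155.,  54.,  81.]), 0.76), (array([274., 118.,  26.,  84.]), 0.67), (array([166., 251.,  62.,  52.]), 0.63)]
spare []
rack []
bed []
[ 0.491 -0.375  0.286] [-179.973   -0.026   96.204]
```

View pics/w1.png

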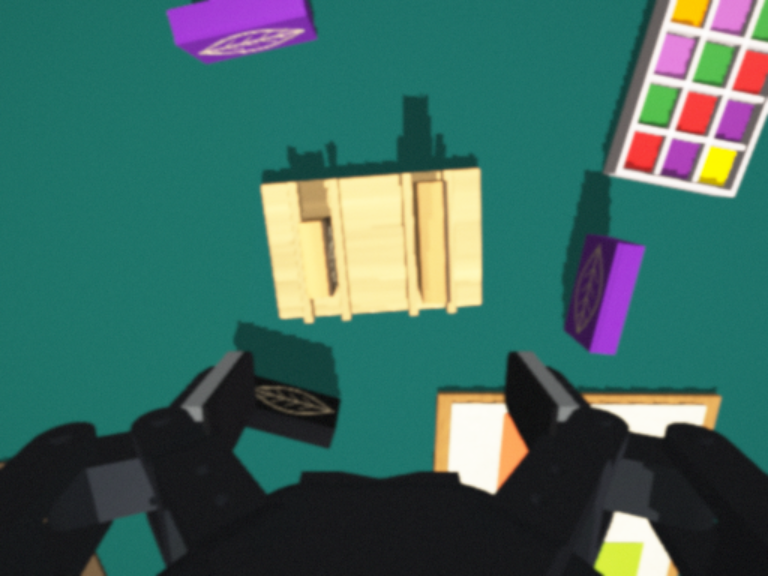

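The candidates for the block are: scene (192,231), the large leaf-carved brown block in the rack's right slot; scene (175,220), the smaller spare in the left slot; purple look-alikes at scene (210,196) and (203,268); and a black one at side (225,343). By the description I choose the one at (192,231), which in the wrist picture is at (288,162). I'll check it in a close crop.

Run:
```python
from h import *
import pickle
im,cal=pickle.load(open("w1.pkl","rb"))
c=im[105:220,215:330,::-1]
a=cv2.resize(c,None,fx=5,fy=5,interpolation=cv2.INTER_CUBIC)
s=cv2.imread("pics/scene0.png")[205:260,150:220]
s=cv2.resize(s,None,fx=3,fy=3,interpolation=cv2.INTER_CUBIC)
o=np.zeros((575,785,3),np.uint8);o[:,:575]=a;o[:165,575:785]=s
cv2.imwrite("pics/crop1.png",o)
```

```text
(no output)
```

View pics/crop1.png

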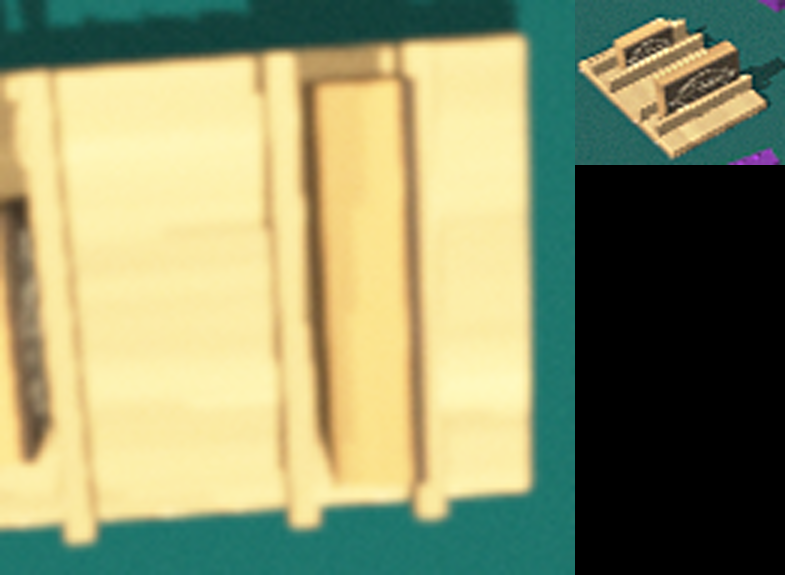

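Run:
```python
from h import *
import pickle
np.set_printoptions(precision=4,suppress=True)
im,cal=pickle.load(open("w1.pkl","rb"))
f=lambda x,y:(215+(x-2)/5,105+(y-2)/5)
print(ray("w",[f(314,81),f(408,79),f(416,485),f(336,487)],.068,cal))
print("rails",ray("w",[f(262,55),f(304,520),f(400,42),f(430,515)],.03,cal))
print("rack",ray("w",[f(526,36),f(530,490)],.012,cal), ray("w",[(262/1.5,185/1.5),(280/1.5,318/1.5)],.012,cal))
print("paint",ray("w",[(607/1.5,172/1.5),(735/1.5,195/1.5),(655/1.5,0)],.022,cal),"purple",ray("w",[(315/1.5,38/1.5),(300/1.5,0)],[.056],cal))
```

```text
[[ 0.5129 -0.3115  0.068 ]
 [ 0.5346 -0.3087  0.068 ]
 [ 0.5511 -0.4065  0.068 ]
 [ 0.5311 -0.4091  0.068 ]]
rails [[ 0.502  -0.3068  0.03  ]
 [ 0.5288 -0.4312  0.03  ]
 [ 0.5369 -0.2998  0.03  ]
 [ 0.5639 -0.4259  0.03  ]]
rack [[ 0.573  -0.2943  0.012 ]
 [ 0.5958 -0.4208  0.012 ]] [[ 0.3789 -0.3301  0.012 ]
 [ 0.4007 -0.4563  0.012 ]]
paint [[ 0.6824 -0.2864  0.022 ]
 [ 0.8005 -0.2937  0.022 ]
 [ 0.6876 -0.1534  0.022 ]] purple [[ 0.4264 -0.2176  0.056 ]
 [ 0.414  -0.1943  0.056 ]]
```

The crop confirms it: a large brown block with a leaf-carved face towards +x (strip at right), top face at crop (314–416, 80–487). The smaller block is in the left slot.

arm_command(commands="0.287 0.093 -0.3 0 0 0.046 1;0.287 0.093 -0.6 0 0 0.046 1;0.287 0.093 -0.93 0 0 0.046 1;0.287 0.093 -0.93 0 0 0.046 1;0.287 0.093 -0.93 0 0 0.046 1")

```text
t: 2.65
tcp_pos: [0.5342, -0.3593, 0.1452]
tcp_rot: [-179.8, -0.2, 100.5]
contact_force: [0.0, -0.2, 1.0]
width: 0.0856
finger_force: 0.0
```

arm_command(commands="0 0 -0.25 0 0 0 1;0 0 -0.516 0 0 0 1;0 0 -0.516 0 0 0 1;0 0 -0.516 0 0 0 0;0 0 -0.516 0 0 0 0;0 0 -0.516 0 0 0 0;0 0 -0.516 0 0 0 0;0 0 -0.516 0 0 0 0", force=50)

```text
t: 3.45
tcp_pos: [0.5363, -0.3607, 0.0717]
tcp_rot: [179.9, 0.2, 100.5]
contact_force: [-1.9, 0.1, 6.0]
width: 0.0232
finger_force: 49.3
```

arm_command(commands="0 0 0 0 0 0 0;0 0 0 0 0 0 0;0 0 0 0 0 0 0;0 0 0 0 0 0 0")

```text
t: 3.85
tcp_pos: [0.5364, -0.3607, 0.0717]
tcp_rot: [179.9, 0.1, 100.5]
contact_force: [-1.7, -0.4, 6.2]
width: 0.0235
finger_force: 49.3
```

arm_command(commands="0 0 0.15 0 0 0 0;0 0 0.4 0 0 0 0;0 0 0.65 0 0 0 0;0 0.3 0.8 0 0 0 0;0 0.6 0.8 0 0 0 0;0.09 0.9 0.8 0 0 0 0;0.09 0.9 0.8 0 0 0 0")

```text
t: 4.55
tcp_pos: [0.5497, -0.2189, 0.1897]
tcp_rot: [179.9, -0.2, 100.9]
contact_force: [-1.3, -0.8, -0.8]
width: 0.0229
finger_force: 49.7
```

arm_command(commands="0 0.2 0 0.099 -0.547 0 0;0 0.4 0 0.099 -0.547 0 0;0 0.4 0 0.099 -0.547 0 0;0 0.4 0 0.099 -0.547 0 0;0 0.4 0 0.099 -0.547 0 0;0 0.4 0 0.099 -0.547 0 0;0 0.4 0 0.099 -0.547 0 0;0 0.4 0 0.099 -0.547 0 0")

```text
t: 5.35
tcp_pos: [0.5472, -0.1648, 0.1875]
tcp_rot: [130.1, 0.1, 100.3]
contact_force: [0.5, -0.2, -1.7]
width: 0.0233
finger_force: 49.8
```

Run:
```python
from h import *
ims=[]
im=read_camera("scene")[160:290,170:360,::-1];ims.append(cv2.resize(im,(760,520),interpolation=cv2.INTER_CUBIC))
cv2.imwrite("pics/tilt.png",ims[0]); s=sense();print(s["tcp_pos"],s["tcp_rot"],s["joints"].round(1),s["width"])
print((R.from_euler("xyz",s["tcp_rot"],degrees=True)).as_matrix().round(3))
```

```text
[ 0.54817662 -0.16509206  0.18856476] [130.09487222   0.15000719 100.36565088] [ -44.7    2.5  122.1   65.9   43.3 -101.1] 0.022989635246090167
[[-0.18   0.633  0.753]
 [ 0.984  0.118  0.136]
 [-0.003  0.765 -0.644]]
```

View pics/tilt.png

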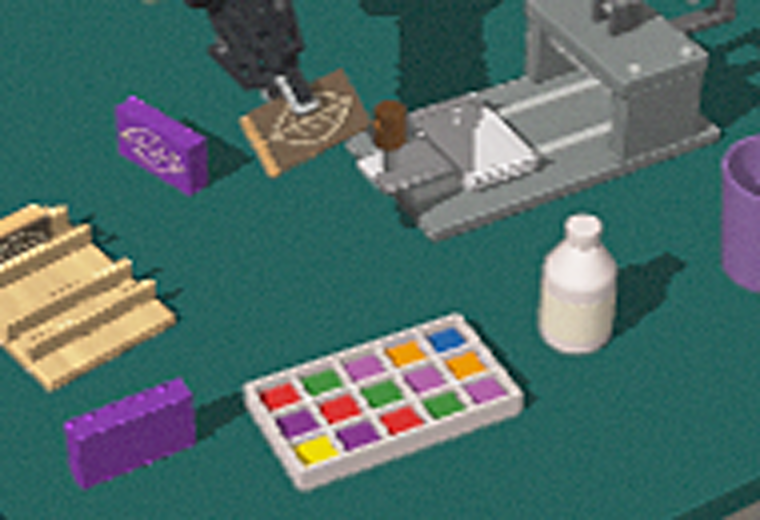

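arm_command(commands="0 0 -0.3 0 0 0 0;0 0 -0.6 0 0 0 0;0 0 -0.8 0 0 0 0;0 0 -0.87 0 0 0 0;0 0 -0.92 0 0 0 0;0 0 -0.92 0 0 0 0;0 0 -0.92 0 0 0 0")

```text
t: 6.1
tcp_pos: [0.5501, -0.1652, 0.0521]
tcp_rot: [129.9, 0.3, 100.5]
contact_force: [0.5, -0.4, -0.0]
width: 0.0231
finger_force: 49.8
```

arm_command(commands="0 0 0 0 0 0 0.47;0 0 0 0 0 0 0.47;0 0 0 0 0 0 0.47;-0.1 -0.018 0.08 0 0 0 0.47;-0.2 -0.036 0.17 0 0 0 0.47;-0.35 -0.063 0.3 0 0 0 0.47;-0.55 -0.1 0.47 0 0 0 0.47;-0.55 -0.1 0.47 0 0 0 0.47")

```text
t: 6.9
tcp_pos: [0.4659, -0.1819, 0.125]
tcp_rot: [129.8, 0.6, 100.3]
contact_force: [1.0, -0.7, -1.4]
width: 0.0401
finger_force: 0.0
```

Run:
```python
from h import *
for c,b in(("scene",(160,290,170,360)),("side",(160,290,170,360))):
    im=read_camera(c)[b[0]:b[1],b[2]:b[3],::-1];a=cv2.resize(im,(570,390) if c=="scene" else (570,390),interpolation=cv2.INTER_CUBIC)
    globals()[c]=a
cv2.imwrite("pics/laid.png",cv2.resize(np.vstack([scene,side[30:230]]),(570,590)))
```

```text
(no output)
```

View pics/laid.png

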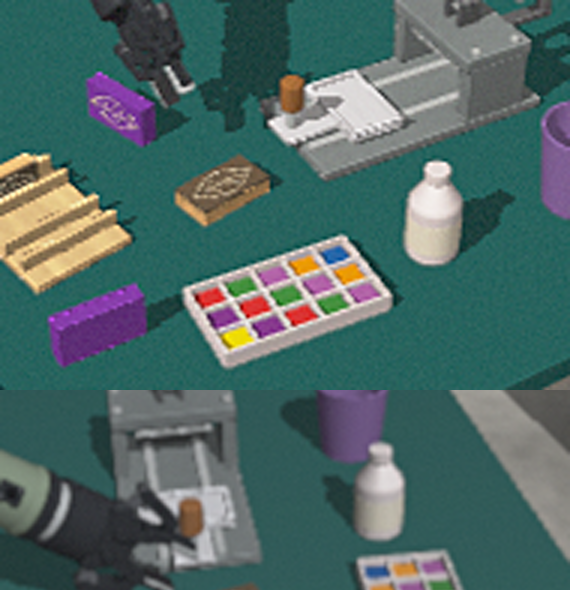

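arm_command(commands="0 0 0.3 -0.099 0.547 0 0.47;0 0 0.6 -0.099 0.547 0 0.47;0.2 0.1 0.97 -0.099 0.547 0 1;0.4 0.2 0.97 -0.099 0.547 0 1;0.63 0.41 0.97 -0.099 0.547 0 1;0.63 0.41 0.97 -0.099 0.547 0 1;0.63 0.41 0.97 -0.099 0.547 0 1;0.63 0.41 0.97 -0.099 0.547 0 1")

```text
t: 7.8
tcp_pos: [0.5648, -0.1157, 0.2698]
tcp_rot: [178.5, 0.0, 100.9]
contact_force: [-0.9, -0.2, -0.4]
width: 0.0849
finger_force: 0.0
```

Run:
```python
from h import *
import pickle
np.set_printoptions(precision=4,suppress=True)
im=read_camera("wrist"); cal=calibration("wrist"); print(cal["pose"])
pickle.dump((im,cal),open("w2.pkl","wb"))
cv2.imwrite("pics/w2.png",cv2.resize(im[:,:,::-1],(768,576),interpolation=cv2.INTER_CUBIC))
s=sense();print(s["tcp_pos"],s["tcp_rot"],s["joints"].round(1))
```

```text
[[ 0.9817  0.1774  0.0696  0.5513]
 [ 0.1894 -0.9485 -0.2539 -0.0505]
 [ 0.021   0.2625 -0.9647  0.3842]
 [ 0.      0.      0.      1.    ]]
[ 0.5662 -0.1152  0.2675] [178.7833  -0.082  100.9445] [-20.4  11.   88.    0.7  80.  -31.5]
```

View pics/w2.png

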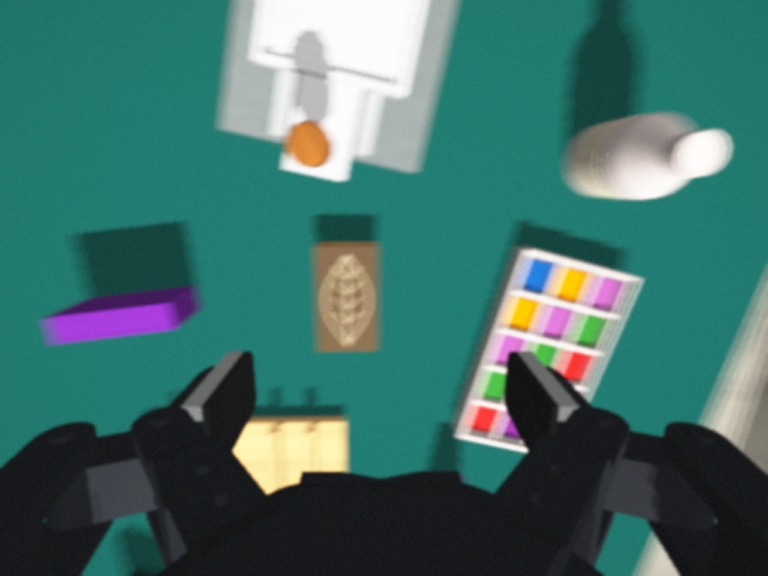

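arm_command(commands="-0.25 0.3 0 0 0 0 1;-0.25 0.6 0 0.01 0 -0.1 1;-0.25 0.75 0 0.01 0 -0.1 1;-0.25 0.75 0 0.01 0 -0.1 1;-0.25 0.75 0 0.01 0 -0.1 1;-0.25 0.75 0 0.01 0 -0.1 1;-0.25 0.75 0 0.01 0 -0.1 1")

```text
t: 8.55
tcp_pos: [0.5237, -0.0066, 0.267]
tcp_rot: [178.4, -1.1, 91.6]
contact_force: [-0.6, 0.3, -0.7]
width: 0.0854
finger_force: 0.0
```

Run:
```python
from h import *
import pickle
np.set_printoptions(precision=4,suppress=True)
im=read_camera("wrist"); cal=calibration("wrist"); print(cal["pose"])
pickle.dump((im,cal),open("w3.pkl","wb"))
cv2.imwrite("pics/w3.png",cv2.resize(im[:,:,::-1],(768,576),interpolation=cv2.INTER_CUBIC))
s=sense();print(s["tcp_pos"],s["tcp_rot"],s["joints"].round(1))
im,cal=pickle.load(open("w2.pkl","rb"))
f=lambda x,y:((x+.5)/1.5-.5,(y+.5)/1.5-.5)
print(ray("w",[f(313,243),f(381,243),f(381,351),f(313,351)],.024,cal))
```

```text
[[ 0.9993  0.0188  0.0336  0.5188]
 [ 0.0264 -0.9691 -0.2451  0.0576]
 [ 0.0279  0.2458 -0.9689  0.3849]
 [ 0.      0.      0.      1.    ]]
[ 0.5237 -0.0067  0.2671] [178.3968  -1.0654  91.5689] [-11.    4.1  95.8   1.4  78.8 -12.8]
[[ 0.5129 -0.1167  0.024 ]
 [ 0.5707 -0.1058  0.024 ]
 [ 0.59   -0.2053  0.024 ]
 [ 0.5278 -0.2167  0.024 ]]
```

View pics/w3.png

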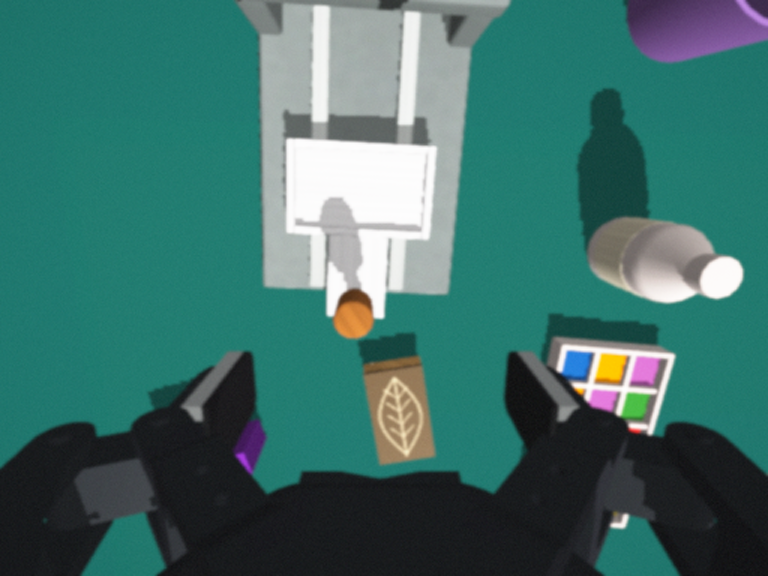

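Run:
```python
from h import *
import pickle
np.set_printoptions(precision=4,suppress=True)
im,cal=pickle.load(open("w3.pkl","rb"))
f=lambda x,y:((x+.5)/1.5-.5,(y+.5)/1.5-.5)
h=cv2.cvtColor(im,cv2.COLOR_RGB2HSV).astype(int)
# block
b=((h[...,0]<30)&(h[...,1]>50)&(h[...,1]<220)).astype(np.uint8); b[:232]=0;b[320:]=0;b[:,:235]=0;b[:,297:]=0
b=cv2.morphologyEx(b,cv2.MORPH_CLOSE,np.ones((5,5)))
n,l,st,_=cv2.connectedComponentsWithStats(b);i=1+st[1:,4].argmax();print("blk",st[i])
cs,_=cv2.findContours((l==i).astype(np.uint8),0,1);c=max(cs,key=cv2.contourArea)
print("pix",cv2.boxPoints(cv2.minAreaRect(c))*1.5)
q=ray("w",c[:,0],.024,cal)[:,:2].astype(np.float32); r=cv2.minAreaRect(q*1000);print("block rect",r)
# manual top corners
m=ray("w",[f(366,374),f(423,368),f(435,457),f(380,464)],.024,cal);print(m,m.mean(0),np.linalg.norm(np.diff(m,axis=0),axis=1))
# bed plate
w=((h[...,2]>225)&(h[...,1]<30)).astype(np.uint8); w[:91]=0;w[162:]=0;w[:,:185]=0;w[:,300:]=0
w=cv2.morphologyEx(w,cv2.MORPH_CLOSE,np.ones((15,15)));w=cv2.morphologyEx(w,cv2.MORPH_OPEN,np.ones((41,41)))
cs,_=cv2.findContours(w,0,1);c=max(cs,key=cv2.contourArea)
ap=cv2.boxPoints(cv2.minAreaRect(c))*1.5;print("bedpix",ap)
r=cv2.minAreaRect(ray("w",c[:,0],.0385,cal)[:,:2].astype(np.float32)*1000);print("bed rect(118x74)",r)
m=ray("w",[f(287,139),f(437,145),f(428,239),f(286,233)],.0385,cal);print(m,m.mean(0),np.linalg.norm(np.diff(m,axis=0),axis=1))
print("knob top",ray("w",[f(353,319)],.1005,cal))
m=ray("w",[f(264,287),f(448,294)],.016,cal);print("base",m, np.degrees(np.arctan2(*(m[1]-m[0])[1::-1])))
rl=ray("w",[f(313,130),f(313,5),f(329,130),f(329,5),f(414,120),f(418,10)],.02,cal);print("rails",rl)
```

```text
blk [ 243  238   46   71 2504]
pix [[362.2744 363.9041]
 [418.6581 355.0013]
 [434.4325 454.9055]
 [378.0487 463.8081]]
block rect ((553.1923828125, -156.69656372070312), (54.092315673828125, 109.08349609375), 10.446233749389648)
[[ 0.5206 -0.1179  0.024 ]
 [ 0.574  -0.111   0.024 ]
 [ 0.5911 -0.2072  0.024 ]
 [ 0.5363 -0.2156  0.024 ]] [ 0.5555 -0.1629  0.024 ] [0.0539 0.0977 0.0554]
bedpix [[349.5 238.5]
 [349.5 145.5]
 [430.5 145.5]
 [430.5 238.5]]
bed rect(118x74) ((537.4701538085938, 48.754791259765625), (66.36466217041016, 73.63004302978516), 1.3029158115386963)
[[0.4552 0.0881 0.0385]
 [0.573  0.087  0.0385]
 [0.5699 0.0125 0.0385]
 [0.4523 0.0147 0.0385]] [0.5126 0.0506 0.0385] [0.1178 0.0746 0.1176]
knob top [[ 0.5101 -0.038   0.1005]]
base [[ 0.4269 -0.0373  0.016 ]
 [ 0.5945 -0.0407  0.016 ]] -1.1575676655536835
rails [[0.4732 0.0973 0.02  ]
 [0.4743 0.1877 0.02  ]
 [0.4862 0.0977 0.02  ]
 [0.4865 0.1881 0.02  ]
 [0.5558 0.1075 0.02  ]
 [0.5552 0.1872 0.02  ]]
```

Run:
```python
from h import *
s=sense();c=R.from_euler("xyz",s["tcp_rot"],degrees=True)
print(((R.from_euler("xyz",[180,0,99.5],degrees=True)*c.inv()).as_rotvec()/(np.pi/2)).round(4), ((np.array([.5553,-.1625,.12])-s["tcp_pos"])/.15).round(4))
```

```text
[-0.0135  0.0166  0.0883] [ 0.2107 -1.0388 -0.9806]
```

arm_command(commands="0.1 -0.3 -0.1 -0.0135 0.0166 0.088 1;0.21 -0.6 -0.3 -0.0135 0.0166 0.088 1;0.21 -0.98 -0.6 -0.0135 0.0166 0.088 1;0.21 -0.98 -0.9 -0.0135 0.0166 0.088 1;0.21 -0.98 -0.9 -0.0135 0.0166 0.088 1;0.21 -0.98 -0.9 -0.0135 0.0166 0.088 1;0.21 -0.98 -0.9 -0.0135 0.0166 0.088 1;0.21 -0.98 -0.9 -0.0135 0.0166 0.088 1")

```text
t: 9.4
tcp_pos: [0.5568, -0.1525, 0.1351]
tcp_rot: [179.8, 0.1, 99.6]
contact_force: [-0.5, 0.6, -0.9]
width: 0.0858
finger_force: 0.0
```

arm_command(commands="-0.01 -0.067 -0.2 0 0 0 1;-0.01 -0.067 -0.4 0 0 0 1;-0.01 -0.067 -0.6 0 0 0 1;-0.01 -0.067 -0.67 0 0 0 1;-0.01 -0.067 -0.67 0 0 0 1;-0.01 -0.067 -0.67 0 0 0 1")

```text
t: 10.0
tcp_pos: [0.5552, -0.1629, 0.0339]
tcp_rot: [179.8, 0.1, 99.6]
contact_force: [0.0, -0.4, -0.1]
width: 0.0857
finger_force: 0.0
```

Run:
```python
from h import *
s=sense();print(s["tcp_pos"].round(4),s["tcp_rot"].round(2),s["contact_force"])
```

```text
[ 0.5552 -0.1629  0.0339] [1.7981e+02 1.2000e-01 9.9600e+01] [ 0.02294476 -0.40420846 -0.13013622]
```

arm_command(commands="0 0 0 0 0 0 0;0 0 0 0 0 0 0;0 0 0 0 0 0 0;0 0 0 0 0 0 0;0 0 0 0 0 0 0;0 0 0 0 0 0 0", force=40)

```text
t: 10.6
tcp_pos: [0.555, -0.1634, 0.0339]
tcp_rot: [179.8, 0.1, 99.6]
contact_force: [-0.8, 0.2, 6.8]
width: 0.0552
finger_force: 43.7
```

arm_command(commands="0 0 0.15 0 0 0 0;0 0 0.4 0 0 0 0;0 0 0.7 0 0 0 0;0 0 0.9 0 0 0 0;0 0 0.9 0 0 0 0;0 0 0.9 0 0 0 0")

```text
t: 11.2
tcp_pos: [0.5537, -0.1629, 0.1676]
tcp_rot: [179.9, 0.1, 99.5]
contact_force: [-0.2, 0.1, -0.9]
width: 0.055
finger_force: 43.0
```

Run:
```python
from h import *
s=sense();p=s["tcp_pos"];print(p.round(4),s["tcp_rot"].round(2),s["contact_force"],s["width"])
c=R.from_euler("xyz",s["tcp_rot"],degrees=True)
print(((R.from_euler("xyz",[180,0,178.6],degrees=True)*c.inv()).as_rotvec()/(np.pi/2)).round(4), ((np.array([.5126,.0506,p[2]])-p)/.15).round(4))
im=read_camera("wrist");cv2.imwrite("pics/held.png",cv2.resize(im[:,:,::-1],(768,576)))
```

```text
[ 0.5537 -0.1629  0.1676] [1.7991e+02 6.0000e-02 9.9550e+01] [-0.22279274  0.08221772 -0.90919922] 0.05497125615200387
[-4.000e-04  1.200e-03  8.783e-01] [-0.274   1.4231  0.    ]
```

View pics/held.png

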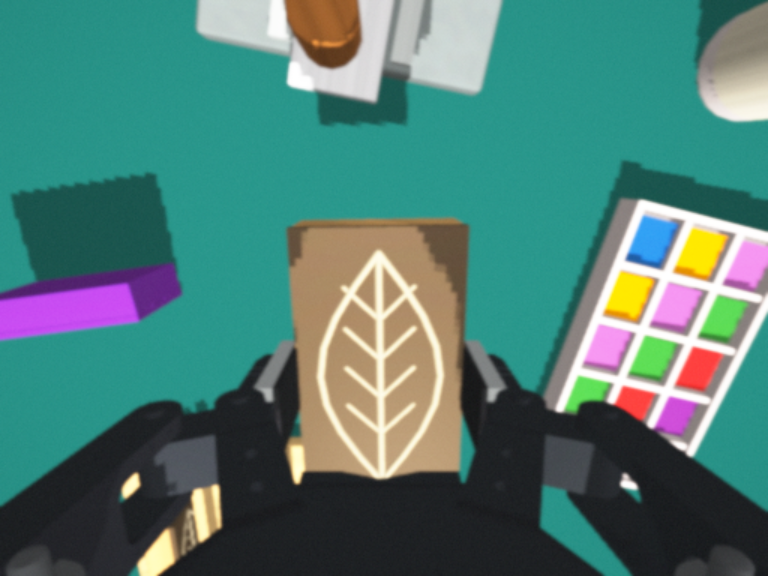

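Run:
```python
from h import *
s=sense();p=s["tcp_pos"];c=R.from_euler("xyz",s["tcp_rot"],degrees=True)
f=lambda x,y:((x+.5)/1.5-.5,(y+.5)/1.5-.5)
for q in [(292,229),(378,228),(466,227),(300,471),(460,471)]:
    X=ray("wrist",[f(*q)],p[2]-.0099)[0];print(q,(c.inv().apply(X-p)*1000).round(1))
```

```text
(292, 229) [ 50.3 -26.5  10. ]
(378, 228) [50.6 -0.4 10. ]
(466, 227) [50.9 26.2  9.9]
(300, 471) [-36.  -28.4   9.9]
(460, 471) [-36.   28.7   9.8]
```

arm_command(commands="-0.05 0.2 0 0 0 0.1 0;-0.1 0.45 0 0 0 0.2 0;-0.15 0.7 0 0 0 0.3 0;-0.2 0.9 0 0 0 0.4 0;-0.274 0.97 0 0 0 0.48 0;-0.274 0.97 0 0 0 0.58 0;-0.274 0.97 0 0 0 0.68 0;-0.274 0.97 0 0 0 0.76 0")

```text
t: 12.05
tcp_pos: [0.5104, -0.0166, 0.1642]
tcp_rot: [180.0, -0.3, 168.3]
contact_force: [0.8, 0.2, -1.9]
width: 0.055
finger_force: 42.9
```

arm_command(commands="0 0.2 0 0 0 0.118 0;0 0.45 0 0 0 0.118 0;0 0.45 0 0 0 0.118 0;0 0.45 0 0 0 0.118 0;0 0.45 0 0 0 0.118 0")

```text
t: 12.55
tcp_pos: [0.5116, 0.0497, 0.1655]
tcp_rot: [-180.0, -0.1, 178.5]
contact_force: [0.1, -0.4, -0.6]
width: 0.0547
finger_force: 43.0
```

Run:
```python
from h import *
s=sense();p=s["tcp_pos"];print(p.round(4),s["tcp_rot"].round(2),s["contact_force"],s["width"],s["joints"])
```

```text
[0.5116 0.0497 0.1655] [-1.7999e+02 -1.5000e-01  1.7854e+02] [ 0.14218331 -0.40587131 -0.57899865] 0.05466879538967989 [-4.09915350e+00  1.00461618e+01  1.01928754e+02 -1.63871131e-02
  6.81731093e+01 -9.26343033e+01]
```

arm_command(commands="0.009 0.006 -0.2 0 0 0 0;0.009 0.006 -0.4 0 0 0 0;0.009 0.006 -0.5 0 0 0 0;0.009 0.006 -0.57 0 0 0 0;0.009 0.006 -0.6 0 0 0 0;0.009 0.006 -0.62 0 0 0 0;0.009 0.006 -0.635 0 0 0 0;0.009 0.006 -0.645 0 0 0 0")

```text
t: 13.35
tcp_pos: [0.5146, 0.051, 0.0708]
tcp_rot: [180.0, 0.1, 178.6]
contact_force: [0.5, -0.6, -1.3]
width: 0.0548
finger_force: 43.0
```

arm_command(commands="0 0 0 0 0 0 0;0 0 0 0 0 0 0")

```text
t: 13.55
tcp_pos: [0.5142, 0.0512, 0.0706]
tcp_rot: [180.0, 0.1, 178.6]
contact_force: [-0.5, -0.3, -1.4]
width: 0.0546
finger_force: 43.0
```

arm_command(commands="-0.009 -0.003 -0.01 0 0 0 0;-0.009 -0.003 -0.022 0 0 0 0;-0.009 -0.003 -0.028 0 0 0 0;-0.009 -0.003 -0.028 0 0 0 0")

```text
t: 13.95
tcp_pos: [0.5123, 0.0507, 0.0664]
tcp_rot: [180.0, -0.0, 178.6]
contact_force: [-3.2, -0.4, 3.5]
width: 0.055
finger_force: 43.6
```

arm_command(commands="0 0 0 0 0 0 0.8;0 0 0 0 0 0 0.8;0 0 0 0 0 0 0.8;0 0 0 0 0 0 0.8")

```text
t: 14.35
tcp_pos: [0.5125, 0.0507, 0.0658]
tcp_rot: [180.0, 0.0, 178.6]
contact_force: [-0.6, 0.2, 0.4]
width: 0.0682
finger_force: 0.0
```

arm_command(commands="0 0 0.1 0 0 0 1;0 0 0.3 0 0 0 1;0 0 0.6 0 0 0 1;0 0 0.9 0 0 0 1;0 0 0.9 0 0 0 1")

```text
t: 14.85
tcp_pos: [0.5176, 0.0504, 0.2085]
tcp_rot: [-180.0, 0.9, 178.6]
contact_force: [1.5, 0.7, -0.0]
width: 0.0853
finger_force: 0.0
```

arm_command(commands="0 0 0.6 0 0 0 1;0.05 -0.05 0.6 0 0 0 1;0.05 -0.05 0.6 0 0 0 1;0.05 -0.05 0.6 0 0 0 1;0.05 -0.05 0.6 0 0 0 1")

```text
t: 15.35
tcp_pos: [0.5188, 0.0433, 0.2889]
tcp_rot: [180.0, -0.2, 178.6]
contact_force: [0.3, -0.8, -0.1]
width: 0.0854
finger_force: 0.0
```

Run:
```python
from h import *
import pickle
s=sense();print(s["tcp_pos"].round(4),s["tcp_rot"].round(2))
im=read_camera("wrist");cal=calibration("wrist");pickle.dump((im,cal),open("w4.pkl","wb"))
q=proj("w",[[.5126,.0506,.04]],cal)[0];print(q)
x,y=[int(v) for v in q]
y0=max(0,min(384-150,y-75));x0=max(0,min(512-200,x-100));print(x0,y0)
a=cv2.resize(im[y0:y0+150,x0:x0+200,::-1],(780,585),interpolation=cv2.INTER_CUBIC)
cv2.imwrite("pics/placed.png",a)
```

```text
[0.5188 0.0433 0.2889] [179.97  -0.2  178.57]
[258.45986953 163.5483841 ]
158 88
```

View pics/placed.png

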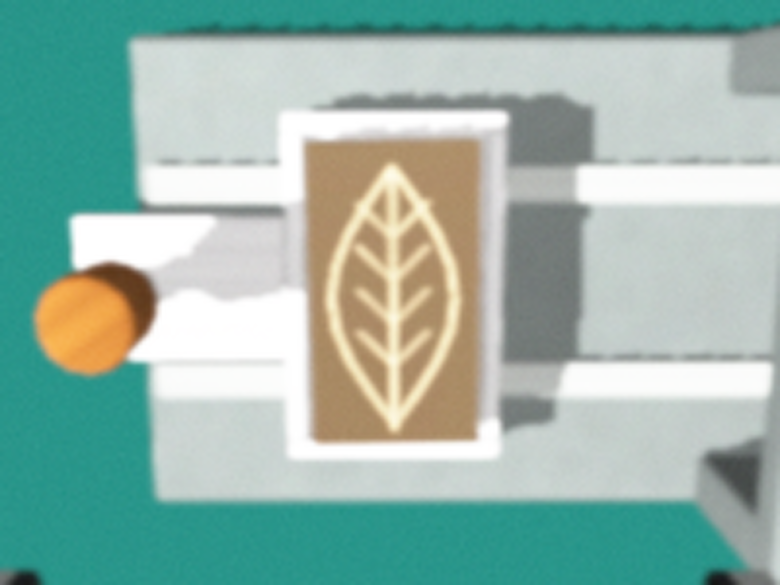

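The block lies flat in the pocket with its carved face up: block at crop (303–478, 137–440) inside the rim at (282–508, 112–458), and the knob's top at (87,325).

Run:
```python
from h import *
import pickle
np.set_printoptions(precision=4,suppress=True)
im,cal=pickle.load(open("w4.pkl","rb"))
f=lambda x,y:(158+(x+.5)/3.9-.5,88+(y+.5)/3.9-.5)
a=ray("w",[f(303,140),f(478,137),f(477,440),f(311,440)],.0565,cal);b=ray("w",[f(282,112),f(508,112),f(499,458),f(290,458)],.0385,cal)
print(a,np.linalg.norm(np.diff(a,axis=0),axis=1));print(b,np.linalg.norm(np.diff(b,axis=0),axis=1));print(a.mean(0),b.mean(0),(a-b).mean(0))
k=ray("w",[f(87,325)],.1005,cal);print("knob",k,(k-sense()["tcp_pos"])/.15)
```

```text
[[0.46   0.0232 0.0565]
 [0.4605 0.0778 0.0565]
 [0.5593 0.0775 0.0565]
 [0.5579 0.0218 0.0565]] [0.0546 0.0988 0.0557]
[[0.4514 0.0156 0.0385]
 [0.4532 0.0893 0.0385]
 [0.5717 0.0869 0.0385]
 [0.5698 0.0129 0.0385]] [0.0737 0.1184 0.0741]
[0.5094 0.0501 0.0565] [0.5115 0.0512 0.0385] [-0.0021 -0.0011  0.018 ]
knob [[ 0.5088 -0.0378  0.1005]] [[-0.0655 -0.5411 -1.2538]]
```

arm_command(commands="-0.065 -0.25 -0.1 0 0 0 0.7;-0.065 -0.54 -0.3 0 0 0 0.7;-0.065 -0.54 -0.6 0 0 0 0.7;-0.065 -0.54 -0.8 0 0 0 0.7;-0.065 -0.54 -0.8 0 0 0 0.7;-0.065 -0.54 -0.8 0 0 0 0.7")

```text
t: 16.0
tcp_pos: [0.5093, -0.0375, 0.1698]
tcp_rot: [179.9, -0.2, 178.6]
contact_force: [1.2, -0.5, 1.3]
width: 0.0599
finger_force: 0.0
```

arm_command(commands="0 0 -0.2 0 0 0 0.7;0 0 -0.4 0 0 0 0.7;0 0 -0.47 0 0 0 0.7;0 0 -0.47 0 0 0 0.7;0 0 -0.47 0 0 0 0.7")

```text
t: 16.5
tcp_pos: [0.5117, -0.038, 0.1023]
tcp_rot: [-180.0, 0.2, 178.6]
contact_force: [0.8, 0.0, -0.2]
width: 0.0598
finger_force: 0.0
```

arm_command(commands="0 0 0 0 0 0 0.3;0 0 0 0 0 0 0.3;0 0 0 0 0 0 0.3;0 0 0 0 0 0 0.3;0 0 0 0 0 0 0.3", force=25)

```text
t: 17.0
tcp_pos: [0.5115, -0.0382, 0.1022]
tcp_rot: [-180.0, 0.2, 178.6]
contact_force: [-1.7, -0.2, 6.2]
width: 0.029
finger_force: 24.5
```

arm_command(commands="0.001 0.05 0 0 0 0 0.3;0.003 0.13 0 0 0 0 0.3;0.005 0.22 0 0 0 0 0.3;0.007 0.32 0 0 0 0 0.3;0.01 0.42 0 0 0 0 0.3;0.012 0.52 0 0 0 0 0.3;0.014 0.6 0 0 0 0 0.3;0.016 0.66 0 0 0 0 0.3")

```text
t: 17.8
tcp_pos: [0.5139, 0.061, 0.1022]
tcp_rot: [-179.9, 0.2, 178.6]
contact_force: [-0.8, -3.7, 7.5]
width: 0.0294
finger_force: 24.7
```

arm_command(commands="0.001 0.05 0 0 0 0 0.3;0.002 0.1 0 0 0 0 0.3;0.004 0.16 0 0 0 0 0.3;0.005 0.21 0 0 0 0 0.3;0.006 0.26 0 0 0 0 0.3;0.007 0.3 0 0 0 0 0.3;0.007 0.32 0 0 0 0 0.3")

```text
t: 18.5
tcp_pos: [0.515, 0.1089, 0.1022]
tcp_rot: [-179.9, 0.2, 178.6]
contact_force: [-0.5, -2.9, 6.3]
width: 0.0291
finger_force: 24.7
```

arm_command(commands="0 0.03 0 0 0 0 0.3;0 0.06 0 0 0 0 0.3;0 0.075 0 0 0 0 0.3;0 0.09 0 0 0 0 0.3;0 0.1 0 0 0 0 0.3;0 0.1 0 0 0 0 0.3")

```text
t: 19.1
tcp_pos: [0.5153, 0.1207, 0.1022]
tcp_rot: [-179.6, 0.2, 178.6]
contact_force: [-0.1, -12.1, 7.1]
width: 0.0291
finger_force: 25.0
```

arm_command(commands="0 0.01 0 0 0 0 0.3;0 0.02 0 0 0 0 0.3;0 0.025 0 0 0 0 0.3;0 0.025 0 0 0 0 0.3")

```text
t: 19.5
tcp_pos: [0.5153, 0.1209, 0.1022]
tcp_rot: [-179.2, 0.2, 178.7]
contact_force: [-0.9, -23.4, 9.1]
width: 0.0291
finger_force: 26.0
```

arm_command(commands="0 -0.025 0 0 0 0 0.3;0 -0.025 0 0 0 0 0.45;0 -0.025 0 0 0 0 0.45;0 -0.025 0 0 0 0 0.45;0 -0.025 0.05 0 0 0 0.45;0 -0.025 0.2 0 0 0 0.45;0 -0.025 0.5 0 0 0 0.45;0 -0.025 0.8 0 0 0 0.45")

```text
t: 20.3
tcp_pos: [0.5126, 0.1246, 0.2211]
tcp_rot: [180.0, -0.1, 178.6]
contact_force: [1.6, -0.3, -0.5]
width: 0.0382
finger_force: 0.0
```

Run:
```python
from h import *
np.set_printoptions(precision=4,suppress=True)
s=sense();print(s["tcp_pos"],s["tcp_rot"],s["width"],s["joints"].round(1))
y=np.radians(-1.4);ex=np.array([np.cos(y),np.sin(y),0]);ey=np.array([-np.sin(y),np.cos(y),0])
O=np.array([.5150,.211,0]) # rough
for q in (0,.66,.72):
    a=np.radians(40)-q
    g=O+[0,0,.135]+ey*.155*np.cos(a)+np.array([0,0,.155*np.sin(a)]);print(q,g)
for c in("scene","side"):
    read_camera(c)
    d=silhouettes(c,"lever")
    for e in d[:2]: print(c,e["box"],e["confidence"])
    # black pixels near the predicted grip
    im=read_camera(c);a=np.radians(40)
    for t in (.10,.125,.155,.185): print(t,proj(c,[O+[0,0,.135]+ey*t*np.cos(a)+np.array([0,0,t*np.sin(a)])]))
    cv2.imwrite(f"pics/{c}5.png",im[:,:,::-1])
    v=im.max(2); ys,xs=np.nonzero(v<60); p=proj(c,[O+[0,0,.135]+ey*.147*np.cos(a)+np.array([0,0,.147*np.sin(a)])])[0]
    m=np.hypot(xs-p[0],ys-p[1])<25; 
    r=cv2.minAreaRect(np.c_[xs[m],ys[m]].astype(np.float32));print("dark",m.sum(),r)
```

```text
[0.5126 0.1246 0.2211] [179.9896  -0.149  178.6149] 0.03821269128812316 [  4.2   8.   97.1   0.   75.  -84.4]
0 [0.5179 0.3297 0.2346]
0.66 [0.5188 0.3658 0.1409]
0.72 [0.5188 0.3659 0.1316]
scene [323.2, 124.1, 34.8, 42.8] 0.85
0.1 [[341.0583 141.5613]]
0.125 [[345.5314 136.6968]]
0.155 [[350.9093 130.8483]]
0.185 [[356.2984 124.9876]]
dark 169 ((353.646484375, 131.1866912841797), (46.93495559692383, 27.464120864868164), 82.14668273925781)
side [223.2, 153.9, 10.0, 14.6] 0.49
side [212.2, 182.2, 28.9, 10.7] 0.16
0.1 [[222.5538 144.62  ]]
0.125 [[221.8925 139.213 ]]
0.155 [[221.107  132.7899]]
0.185 [[220.33   126.4372]]
dark 420 ((224.6017303466797, 136.72930908203125), (44.62873840332031, 18.614879608154297), 86.633544921875)
```

arm_command(commands="0 0 0.3 0 0 0 0;0 0.05 0.6 0 0 0 0;0.01 0.3 0.6 0 0 0 0;0.02 0.6 0.6 0 0 0 0;0.036 0.9 0.6 0 0 0 0;0.036 0.9 0.6 0 0 0 0;0.036 0.9 0.6 0 0 0 0")

```text
t: 21.3
tcp_pos: [0.5178, 0.2597, 0.3078]
tcp_rot: [-179.9, -0.2, 178.7]
contact_force: [0.7, -0.0, -0.7]
width: 0.0002
finger_force: 0.0
```

arm_command(commands="0 0.25 0 0 0 0 0;0 0.5 0 0 0 0 0;0 0.5 0 0 0 0 0;0 0.5 0 0 0 0 0;0 0.5 0 0 0 0 0;0 0.5 0 0 0 0 0")

```text
t: 21.9
tcp_pos: [0.5193, 0.3326, 0.3102]
tcp_rot: [-180.0, -0.0, 178.5]
contact_force: [-1.0, 0.1, -0.1]
width: -0.0001
finger_force: 0.0
```

Run:
```python
from h import *
s=sense();print(s["tcp_pos"],s["tcp_rot"],s["width"],s["joints"].round(1))
for c in("scene","side"):
    im=read_camera(c);p=proj(c,[s["tcp_pos"]+[0,0,-.025]])[0];print(c,p)
```

```text
[0.5192716  0.33256309 0.31017564] [-1.79974516e+02 -2.39879656e-02  1.78454602e+02] -0.00013208317068922444 [ 24.6  14.9  78.2  -0.   86.9 -63.8]
scene [353.2063979  119.02620916]
side [220.49635091 121.11343999]
```

arm_command(commands="0 0 -0.15 0 0 0 0;0 0 -0.25 0 0 0 0;0 0.02 -0.33 0 0 0 0;0 0.04 -0.4 0 0 0 0;0 0.08 -0.48 0 0 0 0;0 0.11 -0.55 0 0 0 0;0 0.14 -0.63 0 0 0 0;0 0.17 -0.7 0 0 0 0")

```text
t: 22.8
tcp_pos: [0.5195, 0.3599, 0.206]
tcp_rot: [-180.0, 0.1, 178.6]
contact_force: [-1.2, -4.4, 4.3]
width: -0.0002
finger_force: 2.5
```

arm_command(commands="0 0.02 -0.06 0 0 0 0;0 0.03 -0.12 0 0 0 0;0 0.04 -0.16 0 0 0 0;0 0.04 -0.16 0 0 0 0")

```text
t: 23.2
tcp_pos: [0.5179, 0.3657, 0.1794]
tcp_rot: [-180.0, -0.2, 178.6]
contact_force: [0.1, 0.2, 0.2]
width: 0.0004
finger_force: 0.0
```

arm_command(commands="0 0 -0.03 0 0 0 0;0 0 -0.05 0 0 0 0;0 0 -0.05 0 0 0 0")

```text
t: 23.5
tcp_pos: [0.519, 0.3661, 0.1739]
tcp_rot: [179.9, 0.0, 178.6]
contact_force: [-0.0, 0.8, 1.4]
width: -0.0
finger_force: 0.8
```

arm_command(commands="0 0 -0.03 0 0 0 0;0 0 -0.05 0 0 0 0;0 0 -0.05 0 0 0 0")

```text
t: 23.8
tcp_pos: [0.5195, 0.3662, 0.1682]
tcp_rot: [179.9, 0.1, 178.6]
contact_force: [-2.3, -0.2, 8.1]
width: 0.0003
finger_force: 3.9
```

arm_command(commands="0 0 -0.02 0 0 0 0;0 0 -0.04 0 0 0 0;0 0 -0.04 0 0 0 0;0 0 -0.04 0 0 0 0")

```text
t: 24.2
tcp_pos: [0.5198, 0.3663, 0.1677]
tcp_rot: [179.9, 0.2, 178.6]
contact_force: [-10.7, -4.7, 27.6]
width: 0.0002
finger_force: 14.0
```

arm_command(commands="0 0 0.05 0 0 0 0;0 0 0.2 0 0 0 0;0 0 0.5 0 0 0 0;0 0 0.8 0 0 0 0;0 -0.1 0.95 0 0 0 0;0 -0.4 0.95 0 0 0 0;0 -0.8 0.95 0 0 0 0;0 -0.95 0.95 0 0 0 0")

```text
t: 25.0
tcp_pos: [0.5187, 0.2204, 0.3026]
tcp_rot: [-179.9, -0.0, 178.5]
contact_force: [-0.7, -0.6, 0.5]
width: 0.0001
finger_force: 0.0
```

arm_command(commands="-0.2 -0.4 0.3 0 0 0 0;-0.3 -0.9 0.5 0 0 0 0;-0.3 -0.95 0.5 0 0 0 0;-0.3 -0.95 0.5 0 0 0 0")

```text
t: 25.4
tcp_pos: [0.4737, 0.0774, 0.3801]
tcp_rot: [-179.9, 0.2, 178.4]
contact_force: [0.1, 1.0, -0.5]
width: -0.0
finger_force: 0.0
```

Run:
```python
from h import *
np.set_printoptions(precision=1,suppress=True)
s=sense();print(s["tcp_pos"],s["contact_force"],s["t"])
y=np.radians(-1.4);ey=np.array([-np.sin(y),np.cos(y),0]);O=np.array([.5150,.211,0])
for c in("scene","side"):
    im=read_camera(c);o=cv2.imread(f"pics/{c}0.png")[:,:,::-1]
    for q in(0,.3,.66,.7):
        a=np.radians(40)-q;t=np.array([.12,.135,.15,.165,.18])
        p=proj(c,[O+[0,0,.135]+ey*k*np.cos(a)+np.array([0,0,k*np.sin(a)]) for k in t]).round().astype(int)
        print(c,q,[(int(im[v,u].max()),int(o[v,u].max())) for u,v in p])
    print([(np.round(d["box"]),round(d["confidence"],2)) for d in look_for(c,"lever")][:2])
    for th in("block","bed_knob"): print(th,[(np.round(d["box"]),round(d["confidence"],2)) for d in look_for(c,th)][:4])
    print("knob home proj",proj(c,[O-ey*.09+[0,0,.0805]]))
```

```text
[0.5 0.1 0.4] [ 0.1  1.  -0.5] 25.4
scene 0 [(99, 50), (98, 58), (95, 54), (189, 53), (186, 51)]
scene 0.3 [(99, 105), (103, 105), (99, 100), (92, 97), (193, 195)]
scene 0.66 [(45, 83), (38, 98), (40, 107), (42, 102), (45, 98)]
scene 0.7 [(27, 96), (91, 103), (38, 99), (41, 107), (41, 101)]
[(array([326., 144.,  38.,  23.]), 0.7)]
block [(array([122., 222.,  13.,  27.]), 0.78), (array([182., 255.,  38.,  29.]), 0.63), (array([200., 182.,  20.,  26.]), 0.55), (array([314., 178.,   9.,  11.]), 0.36)]
bed_knob [(array([297., 173.,  28.,  16.]), 0.62)]
knob home proj [[302.8 179.1]]
side 0 [(90, 35), (79, 41), (79, 34), (89, 37), (89, 32)]
side 0.3 [(60, 169), (89, 46), (89, 35), (89, 36), (73, 37)]
side 0.66 [(49, 167), (29, 93), (35, 130), (37, 168), (30, 86)]
side 0.7 [(133, 170), (38, 88), (33, 112), (35, 130), (37, 168)]
[]
block [(array([202., 333.,  39.,  22.]), 0.8), (array([182., 248.,  30.,  26.]), 0.71), (array([305., 263.,  15.,  40.]), 0.57), (array([215., 189.,  25.,   6.]), 0.38)]
bed_knob [(array([211., 182.,  32.,  21.]), 0.58), (array([207., 276.,  73.,  45.]), 0.43)]
knob home proj [[228.3 189.4]]
```

Run:
```python
from h import *
np.set_printoptions(precision=4,suppress=True)
im=read_camera("wrist");cal=calibration("wrist");h=cv2.cvtColor(im,cv2.COLOR_RGB2HSV).astype(int)
p=proj("w",[[.513,.121,.1005]],cal)[0];print(p)
m=((h[...,0]>5)&(h[...,0]<22)&(h[...,1]>150)&(h[...,2]>150)).astype(np.uint8)
yy,xx=np.nonzero(m);k=np.hypot(xx-p[0],yy-p[1])<30
print(k.sum(),np.c_[xx,yy][k].mean(0),ray("w",np.c_[xx,yy][k].mean(0),.1005,cal))
```

```text
[280.7386 190.1206]
239 [279.0669 188.5397] [[0.5106 0.1186 0.1005]]
```

```bash
python3 -c "
from rig import *
print(job_done())"
```

```text
the job is handed in; nothing more can be done
None
```

I handed the job in at about 26 s: the larger block lies flat and carved face up in the pocket, the bed is home against its end stop, and the lever stayed down when released; the verdict was not shown to me.

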